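# Snap the cover of a setting-ring holder shut

## Robot

A 6-joint arm with a two-finger parallel gripper is mounted at the origin on a cart in front of the work surface, level with it; the furniture and walls round the work are solid. World frame = base frame: x ahead of the robot, y to its left, z up, the work surface at z = 0. Lengths are in m, angles in rad, forces in N, time in s.
With the tool pointing down it reaches from about 0.425 to 0.95 m from the base axis. Payload 3.5 kg.
Tool frame: the origin (TCP) lies on the centre line of the jaws, within the pads' length; the fingertips stand 17 mm ahead of it and the grasp point (between the pads) lies 2 mm behind it; z points along the fingers, y is the line along which they close (so a half turn about z gives the same grasp; the last joint's range is limited). The gripper opens to 85 mm and grips with 20 to 120 N. Pads are 22 mm wide; open, the fingers measure 114 mm over their backs; the gripper's body (76 mm by 85 mm) begins 54 mm behind the grasp point. The pads swing forward as they close: fully open they stand 13 mm farther back than shut.
Start: joints at [-1.481, 0.286, 1.577, -0, 1.279, -0.15], TCP at [0.16, -0.656, 0.248] pointing down, gripper open.
Joint ranges: [-2.77, 2.77], [-0.9, 2.22], [0.21, 2.48], [-1.53, 4.67], [0.24, 2.81], [-2.84, 2.84]. Speed limits (rad/s): [2.79, 2.79, 3.14, 3.14, 3.14, 3.14].

## Interface

Orientations are given as a unit quaternion [x, y, z, w].
In Python, from plant import ctrl gives the robot as it stands. The module is installed in compiled form; this text tells all that it offers.
- The arm moves only by the tool drive_tool, never from a script. Its argument "moves" is a list of rows, each a list of 3 entries, a list of its own where there are three numbers: the turn, a rotation vector about the tool's x, y, z in rad, then the shift along the tool's x, y, z in m, then the finger opening in m, from 0 to 0.0854. A call has 1 to 5 rows; each row shifts and turns the commanded pose from where the row before left it, along the tool's axes as they then stand; what a row does not reach is not made up. A row lasts 1/8 s, in which the tool goes at most 62.5 mm and 10.7 degrees, less where a joint would pass 70% of its speed; a pose out of reach is approached as far as the arm can. A call with a gripper value outside its range is refused whole. The fingers move at their own pace and stop on an object; "grip_force" is the grip in N (left out, the last holds). Time passes only in rows, so rows that do not move let the fingers close. It gives the time, the measured TCP pose, the force, the opening and the grip force at its end, in the units of the state.
- ctrl.get_state(): the state, without advancing time (a new reading comes with each control period).
- ctrl.read_camera(name): name is "scene" or "side" or "wrist"; returns a dict with "image" (400x640x3 uint8, red, green, blue), "fx", "fy", "cx", "cy" (pixels), "dist" ([k1, k2, p1, p2, k3] as OpenCV has them; the pictures are not rectified), "R" (3x3) and "t" (3): a world point X has camera coordinates R X + t. Camera axes: x right, y down, z forward; pixel columns grow to the right and rows downward; lengths in m; the calibration is good to about 2 mm. A picture is of the moment at which its call begins. There is no depth.
- ctrl.sign_off(): hands the job in; it is judged then, once.
The state is a dict: "time": time; "qpos": joint angles; "dq": joint speeds; "joint_efforts": joint torques, N m; "eef_pos": TCP position; "tcp_rot": TCP orientation; "contact_force": force on the tool from outside, world axes, zero at the start; "wrist_torque": the same for the moment, N m; "opening": opening from 0.0 (shut) to 1.0 (fully open); "finger_force": force on a finger pad.
Only numpy, scipy, OpenCV 4.12 (cv2) and the standard library are available. Lean on these libraries where they do the work, as an engineer would, in place of code of your own. Each camera call takes 0.05 s, during which the arm holds its last target. There are 200 camera calls.

## Task

Lay the steel setting ring flat in the round sprung nest of the small holder. Then put the grey cover over it and push it straight down over the two snap hooks until both sides have clicked and hold it down on the ring. The hooks' height is not known exactly, so feel your way; never press the cover onto the holder with more than about 35 N. Let go, and leave the other things where they are.

Things in the scene. Friction and masses are not known exactly. Their poses are not given: they have to be found in the camera images.
- holder: Aluminium holder fixed on the table; foot 104 (x) x 112 (y) x 8 mm, origin under its centre, z up. Four studs carry two end bars (along x, at y = +-34 to +-44.5 mm) with posts and snap hooks. The bars' top is H = 21 to 39 mm above the table, both alike: this locked height differs every time, is not measured and must be felt. Rubber posts: 8 x 8 mm, 8 mm high, at x = +-28, y = +-38.5 mm.
- nest (a point): Holder's centre line, 35 mm above the table: top of the round platen (64 mm diameter) where the ring's underside lies; axes as the holder's. Round the platen's rim a black collar, inner diameter 57 mm, 4 mm high. The platen is on a spring: it gives way downwards under about 5 N, up to 23 mm, growing by 0.1 N per mm.
- hook_end (a point): Foot of the black snap hook at the holder's +y end, 8 mm above the table; its mirror image stands at the -y end. Each is 12 mm wide in x, stem at y = 45 to 50 mm; barb with a flat underside 14.5 mm above H, tip at y = 41 mm; from the tip a ramp slopes up and out to y = 46.5 mm at the hook's top, 28.5 mm above H. It bends outwards and springs back with a click.
- cover: Grey cover, 80 g, rib up: plate 66 (x) x 96 (y) x 5 mm, origin at the centre of its underside. A 22 mm notch in each end (bottom at y = +-44 mm) lets a hook in; y along the holder's y, either way round. Rib: 14 (x) x 44 (y) mm, top 31 mm above origin. Meets the ramps 22 mm above H; 8 to 15 N (ring's spring included) push it past the barbs, then it drops onto the posts, 8 mm above H: go slowly.
- setting_ring: Plain steel setting ring, 52 mm outer diameter, 16 mm high, 190 g, lying flat; origin at the centre of its underside, z up. Lies in the nest with 2.5 mm to spare all round; the closed cover presses it down on its spring.
- loupe: bystander, to be left alone: black stand loupe, 44 mm diameter, 31 mm high; origin at the centre of its underside
- bush: bystander, to be left alone: flanged brass bush, 33 mm diameter, 27 mm high; origin at the centre of its underside
- micrometer: bystander, to be left alone: outside micrometer, 48 x 136 x 18 mm; origin at the centre of its underside
- caliper: bystander, to be left alone: calliper, 72 x 230 x 15 mm; origin at the centre of its underside
- plug_gauge: bystander, to be left alone: plug gauge, 20 x 89 x 18 mm; origin at the centre of its underside
- tall_block: bystander, to be left alone: steel gauge block, 9 x 35 x 30 mm; origin at the centre of its underside
- low_block: bystander, to be left alone: steel gauge block, 9 x 35 x 20 mm; origin at the centre of its underside
There are look-alikes about, which are no part of the job. Leave any blue look-alike of the cover alone. Of the things that look like the setting_ring, the smaller one is meant.

How it is judged:
On the way, in this order (a step that is already met when the one before it is completed fails the run):
1. the setting ring lies flat in the holder's nest (horizontal distance between setting_ring and holder below 0.005 m and angle between setting_ring's own z axis and vertical below 0.04 rad and contact force between setting_ring and holder above 0.5 N and z of setting_ring in the frame of nest between -0.003 and 0.0025 m), for 0.2 s.
2. both hooks hold the cover down on the sprung ring, the fingers off it (horizontal distance between cover and holder below 0.006 m and angle between cover's own z axis and vertical below 0.05 rad and angle between the y axis of cover and the y axis of holder, either way round below 0.15 rad and contact force between cover and setting_ring above 2 N and contact force between the fingers and cover below 0.1 N), for 0.2 s.
At the end, for the whole second after the job is handed in: Ring flat in the nest, centred within 5 mm; cover centred within 6 mm, level within 0.05 rad, along the holder within 0.15 rad, and held down on the sprung ring by both hooks: it presses on the ring with over 2 N by itself; both at rest (horizontal distance between setting_ring and holder below 0.005 m and angle between setting_ring's own z axis and vertical below 0.04 rad and contact force between setting_ring and holder above 0.5 N and horizontal distance between cover and holder below 0.006 m and angle between cover's own z axis and vertical below 0.05 rad and angle between the y axis of cover and the y axis of holder, either way round below 0.15 rad and contact force between cover and setting_ring above 2 N and linear speed of each of cover, setting_ring below 0.01 m/s); the robot touches nothing.
It fails at once if the cover is pressed on the holder with more than 35 N (contact force between cover and holder above 35 N).
It fails at once if one of the other things is pushed away (30 mm) (distance of any of loupe, bush, micrometer, caliper, plug_gauge, tall_block, low_block from where it was at the start of the episode above 0.03 m).
It also fails if it takes over 61 s, if anything falls off the work surface, if the arm or the gripper's body presses on something with over 40 N, if the wrist force passes 120 N, or if a joint passes its speed limit or range.

## Working session

There is one attempt and no reset: what is moved stays moved. The work goes in short steps, Python scripts to look and compute and a tool call to move; the robot and the scene stay as the last step left them, time stands still between calls to the robot, and variables do not carry over. Pictures are saved under pics/ and viewed, at most 10 in all, crops included, and the job is handed in when it is done.

Besides the shell and the picture viewer there is one more tool, called as a command line: name --argument value ..., lists and objects as JSON in quotes. drive_tool: Moves the arm, as the interface text tells. Its arguments: {"type":"object","properties":{"moves":{"type":"array","items":{"type":"array"}},"grip_force":{"type":"number"}},"required":["moves"]}

```bash
mkdir -p pics
cat > h.py <<'E'
import numpy as np, cv2
from plant import ctrl
def cam(n,f=None):
    c=ctrl.read_camera(n)
    c['K']=np.array([[c['fx'],0,c['cx']],[0,c['fy'],c['cy']],[0,0,1.]]);c['d']=np.array(c['dist'],float)
    c['R']=np.array(c['R']);c['t']=np.array(c['t'])
    if f: cv2.imwrite('pics/'+f+'.png',cv2.cvtColor(c['image'],cv2.COLOR_RGB2BGR))
    return c
def ray(c,uv):
    p=cv2.undistortPoints(np.array([[uv]],float),c['K'],c['d'])[0,0]
    return -c['R'].T@c['t'], c['R'].T@np.array([p[0],p[1],1])
def onz(c,uv,z):
    o,d=ray(c,uv); return o+d*(z-o[2])/d[2]
def proj(c,X):
    return cv2.projectPoints(np.atleast_2d(np.array(X,float)),cv2.Rodrigues(c['R'])[0],c['t'],c['K'],c['d'])[0][:,0]
E
python3 - <<'E'
from h import *
import pickle
S={n:cam(n,n+'0') for n in('scene','side','wrist')}
pickle.dump(S,open('s0.pkl','wb'))
for n in S: print(n,-S[n]['R'].T@S[n]['t'],S[n]['R'][2])
s=ctrl.get_state();print(s)
E
```

```text
scene [-0.3518452  -0.63435724  1.22541237] [ 0.54584148  0.39627022 -0.73825943]
side [-0.02520301  0.78617198  0.65702911] [ 0.47515107 -0.70133713 -0.5313734 ]
wrist [ 0.24074653 -0.63617691  0.37201651] [-0.31008428 -0.07364158 -0.94785266]
{'time': 0.15, 'qpos': array([-1.48099210e+00,  2.86991226e-01,  1.57786441e+00, -4.25380679e-05,
        1.27861025e+00, -1.50022938e-01]), 'dq': array([-0.00051207, -0.00136861, -0.00485232,  0.00071066,  0.00035302,
        0.00091405]), 'joint_efforts': array([ 2.96849466e-04, -4.06604505e+01, -2.93142611e+01, -1.38245223e-04,
        3.95897107e-03,  7.46165114e-06]), 'eef_pos': array([ 0.16029563, -0.65518305,  0.24723271]), 'tcp_rot': array([ 9.92817807e-01,  1.19632460e-01,  7.84403841e-06, -9.36804352e-04]), 'contact_force': array([-0.2396058 , -0.59576873,  0.81058485]), 'wrist_torque': array([-0.00660024, -0.03442845, -0.0517136 ]), 'finger_force': 0.0, 'opening': 0.998851560945936}
```

View pics/scene0.png

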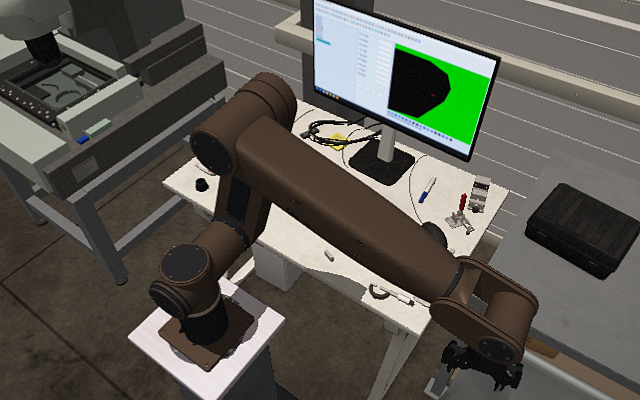

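View pics/side0.png

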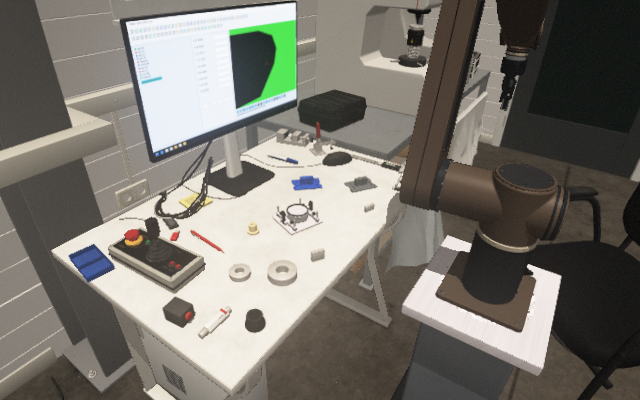

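The side view shows the small ring at (239,271), the large one at (282,272), the holder at (297,217), the grey cover at (360,184) and the blue look-alike at (306,183).

Run:
```python
from h import *
import pickle
S=pickle.load(open('s0.pkl','rb'));c=S['side']
for n,uv,z in[('small',(239,271),.008),('smallL',(228.5,271),.008),('smallR',(250,271),.008),('big',(282,272),.01),('holder',(297,217),.02),('cover',(360,184),.015),('blue',(306,183),.01),('blk1',(317,254),.015),('blk2',(369,207),.01),('yellow',(252,229),.01)]:
  print(n,onz(c,uv,z).round(3))
im=c['image'][160:290,220:400]
cv2.imwrite('pics/side0c.png',cv2.cvtColor(cv2.resize(im,None,fx=4.4,fy=4.4,interpolation=cv2.INTER_CUBIC),cv2.COLOR_RGB2BGR))
```

```text
small [0.517 0.298 0.008]
smallL [0.538 0.313 0.008]
smallR [0.496 0.283 0.008]
big [0.428 0.242 0.01 ]
holder [0.53  0.042 0.02 ]
cover [ 0.478 -0.244  0.015]
blue [ 0.634 -0.151  0.01 ]
blk1 [0.393 0.141 0.015]
blk2 [ 0.39  -0.142  0.01 ]
yellow [0.606 0.152 0.01 ]
```

View pics/side0c.png

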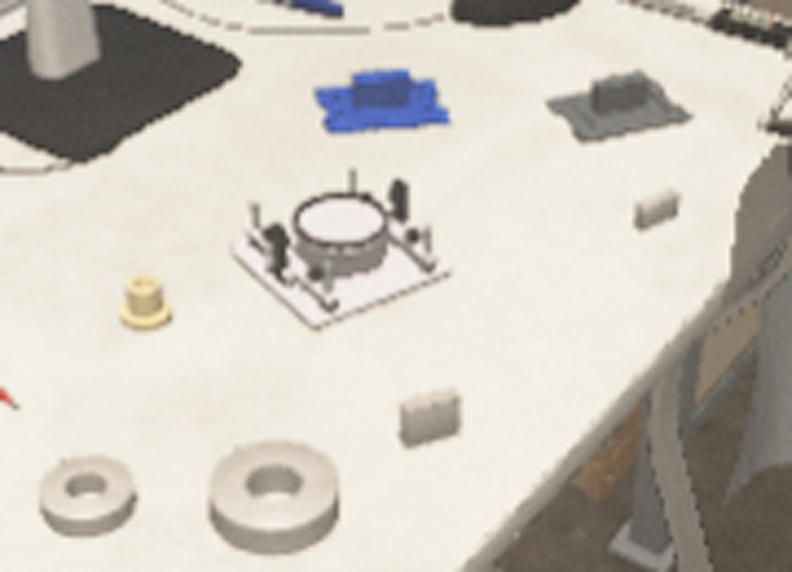

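drive_tool --moves '[[[0, 0, 0], [0.038, -0.0334, 0], 0.085], [[0, 0, 0], [0.038, -0.0334, 0], 0.085], [[0, 0, 0], [0.038, -0.0334, 0], 0.085], [[0, 0, 0], [0.038, -0.0334, 0], 0.085], [[0, 0, 0], [0.038, -0.0334, 0], 0.085]]'

```text
time: 0.78
eef_pos: [0.3059, -0.4467, 0.248]
tcp_rot: [0.993, 0.119, 0.0, -0.0]
contact_force: [-0.1, -0.4, -0.3]
opening: 0.998
finger_force: 0.0
```

drive_tool --moves '[[[0, 0, 0], [0.038, -0.0334, 0], 0.085], [[0, 0, 0], [0.038, -0.0334, 0], 0.085], [[0, 0, 0], [0.038, -0.0334, 0], 0.085], [[0, 0, 0], [0.038, -0.0334, 0], 0.085], [[0, 0, 0], [0.038, -0.0334, 0], 0.085]]'

```text
time: 1.4
eef_pos: [0.4507, -0.2394, 0.2482]
tcp_rot: [0.993, 0.12, 0.0, 0.0]
contact_force: [0.2, 0.1, -1.0]
opening: 0.996
finger_force: 0.0
```

Run:
```python
from h import *
import pickle
c=cam('wrist','w1'); s=ctrl.get_state();print(s['eef_pos'],s['tcp_rot'],s['qpos'],s['time'])
pickle.dump(c,open('w1.pkl','wb'))
for X in [(.478,-.244,.0),(.39,-.142,0)]: print(proj(c,X))
```

```text
[ 0.45298031 -0.23502726  0.24813555] [ 0.99260303  0.12138388  0.00130029 -0.00186944] [-0.67971627 -0.08149183  1.97555504  0.00471199  1.24840932  0.64621664] 1.45
[[323.24999653 143.53557393]]
[[234.66509194 188.60528519]]
```

View pics/w1.png

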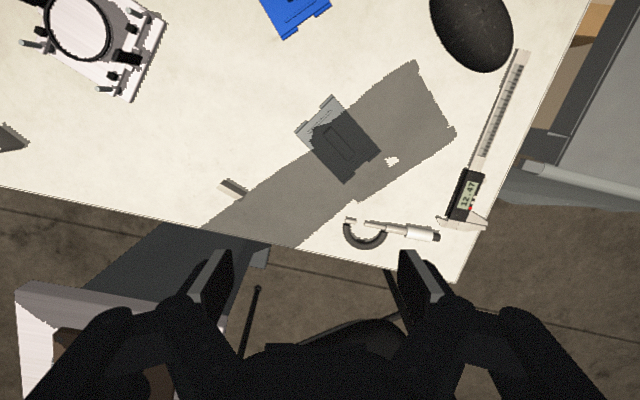

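The wrist view shows the grey cover at (338,140), its corners about (332,96), (380,152), (345,183), (295,131), half in shadow; holder top left at (95,40). Next over holder and ring.

drive_tool --moves '[[[0, 0, 0], [0.019, -0.052, 0], 0.085], [[0, 0, 0], [0.019, -0.052, 0], 0.085], [[0, 0, 0], [0.019, -0.052, 0], 0.085], [[0, 0, 0], [0.019, -0.052, 0], 0.085], [[0, 0, 0], [0.019, -0.052, 0], 0.085]]'

```text
time: 2.08
eef_pos: [0.4804, 0.0358, 0.2483]
tcp_rot: [0.993, 0.12, 0.0, 0.0]
contact_force: [0.1, -0.1, -0.1]
opening: 0.996
finger_force: 0.0
```

Run:
```python
from h import *
import pickle
c=cam('wrist','w2'); s=ctrl.get_state();print(s['eef_pos'],s['tcp_rot'],s['time'])
pickle.dump(c,open('w2.pkl','wb'))
for X in [(.53,.042,.0),(.517,.298,0)]: print(proj(c,X))
```

```text
[0.48024994 0.04121162 0.24823572] [ 9.92558956e-01  1.21739663e-01  3.96919904e-04 -2.45272181e-03] 2.125
[[319.24702436 124.35369441]]
[[110.05255512  82.53883259]]
```

View pics/w2.png

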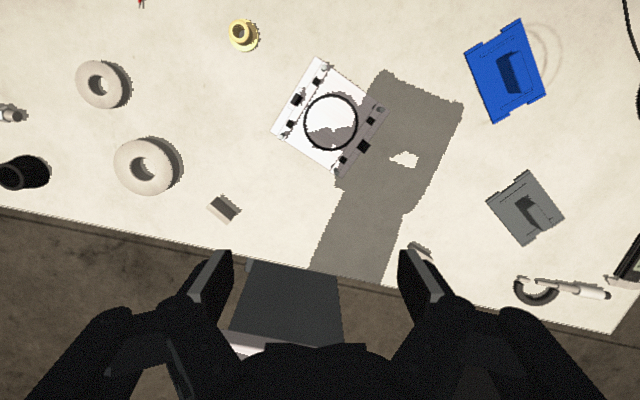

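Everything is in view: small ring (103,84), big ring (147,166), holder collar (331,122), grey cover (525,208), blue one (505,70). I rectify the three objects and view them once.

```bash
cat >> h.py <<'E'
def ortho(c,x0,y0,z,half=.07,n=260):
    # rows: +x up, cols: +y left
    g=np.linspace(half,-half,n); X,Y=np.meshgrid(x0+g,y0+g,indexing='ij')
    P=np.stack([X,Y,np.full_like(X,z)],-1).reshape(-1,3)
    m=proj(c,P).reshape(n,n,2).astype(np.float32)
    return cv2.remap(c['image'],m[...,0],m[...,1],cv2.INTER_CUBIC)
E
python3 - <<'E'
from h import *
import pickle
c=pickle.load(open('w2.pkl','rb'))
C=[onz(c,(331,122),.039),onz(c,(525,208),.005),onz(c,(100,84),.016)]
print(np.round(C,4))
P=[]
for x in C:
  o=ortho(c,x[0],x[1],x[2]); 
  o[::1][:, [130]]=[255,0,0]; o[[130]]=[255,0,0]; P.append(o)
cv2.imwrite('pics/o2.png',cv2.cvtColor(np.hstack(P),cv2.COLOR_RGB2BGR))
E
```

```text
[[ 0.5389  0.0311  0.039 ]
 [ 0.4885 -0.2575  0.005 ]
 [ 0.5145  0.2986  0.016 ]]
```

View pics/o2.png

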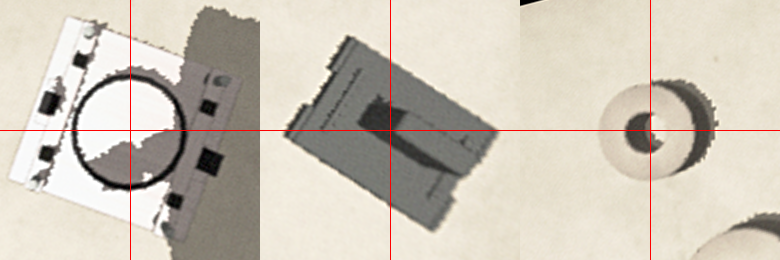

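Rectified at 0.54 mm/px: ring centre ≈ (0.513, 0.300), collar centre ≈ (0.5376, 0.0311) with holder yaw ≈ −20.2°, cover centre ≈ (0.4866, −0.2584) with yaw ≈ −32.3°. Turn the tool so its y lies along the holder's x, then go to the ring.

drive_tool --moves '[[[0, 0, -0.1624], [0, 0, 0], 0.085], [[0, 0, -0.1624], [0, 0, 0], 0.085], [[0, 0, -0.1624], [0, 0, 0], 0.085], [[0, 0, -0.1624], [0, 0, 0], 0.085], [[0, 0, -0.1624], [0, 0, 0], 0.085]]'

```text
time: 2.75
eef_pos: [0.4804, 0.034, 0.248]
tcp_rot: [0.864, 0.504, -0.0, -0.0]
contact_force: [0.8, -0.5, -0.9]
opening: 0.996
finger_force: 0.0
```

drive_tool --moves '[[[0, 0, -0.1624], [0, 0, 0], 0.085], [[0, 0, 0], [0.0508, -0.0117, 0], 0.085], [[0, 0, 0], [0.0508, -0.0117, 0], 0.085], [[0, 0, 0], [0.0508, -0.0117, 0], 0.085], [[0, 0, 0], [0.0508, -0.0117, 0], 0.085]]'

```text
time: 3.38
eef_pos: [0.5078, 0.2423, 0.2481]
tcp_rot: [0.821, 0.57, -0.0, 0.0]
contact_force: [0.8, -1.5, -0.1]
opening: 0.992
finger_force: 0.0
```

drive_tool --moves '[[[0, 0, 0], [0.0508, -0.0117, 0], 0.085], [[0, 0, 0], [0, 0, 0.05], 0.085], [[0, 0, 0], [0, 0, 0.05], 0.085], [[0, 0, 0], [0, 0, 0.03], 0.085], [[0, 0, 0], [0, 0, 0], 0.085]]'

```text
time: 4.0
eef_pos: [0.5123, 0.2916, 0.1148]
tcp_rot: [0.821, 0.57, -0.004, -0.001]
contact_force: [-0.2, 0.8, -0.3]
opening: 0.996
finger_force: 0.0
```

Run:
```python
from h import *
import pickle
c=cam('wrist','w3'); s=ctrl.get_state();print(s['eef_pos'],s['tcp_rot'],s['qpos'],s['time'])
q=s['tcp_rot'];print(np.degrees(2*np.arctan2(q[1],q[0])))
pickle.dump(c,open('w3.pkl','wb'))
for X in [(.513,.2997,.016),(.5376,.0311,.039),(.4866,-.2584,.005),s['eef_pos']]: print(proj(c,X))
s0=pickle.load(open('s0.pkl','rb'))['side']
```

```text
[0.51395707 0.29216544 0.11738238] [ 8.21336015e-01  5.70443123e-01 -1.29457545e-03 -3.42588068e-04] [ 3.45399969e-01  2.46573520e-01  1.88140364e+00 -9.27024185e-06
  1.01629376e+00  7.02109405e-01] 4.05
69.56233503481086
[[312.20104388 191.7431061 ]]
[[429.00807125 429.40083385]]
[[433.44297295 546.28101036]]
[[316.13306996 269.9866875 ]]
```

Run:
```python
from h import *
import pickle
c=pickle.load(open('w3.pkl','rb'))
o=ortho(c,.513,.2997,.016,half=.045,n=451)
g=cv2.GaussianBlur(cv2.cvtColor(o,cv2.COLOR_RGB2GRAY),(0,0),2)
k=cv2.HoughCircles(g,cv2.HOUGH_GRADIENT,1.5,60,param1=60,param2=25,minRadius=110,maxRadius=145)
if k is not None:
  for u,v,r in k[0][:4]: print('x',.513+(225-v)*.0002,'y',.2997+(225-u)*.0002,'r',r*.0002)
cv2.imwrite('pics/o3.png',cv2.cvtColor(o,cv2.COLOR_RGB2BGR))
```

```text
x 0.51435 y 0.30345 r 0.026770001
```

View pics/o3.png

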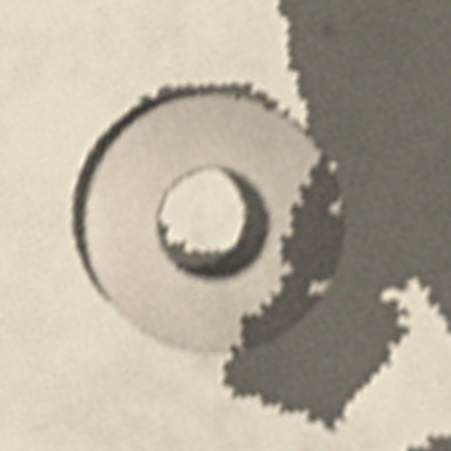

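The ring shows at (214,222) in the crop, i.e. (0.5136, 0.3018), radius 26 mm as it should be. Descend and grip.

drive_tool --moves '[[[0, 0, 0], [0.0089, -0.0033, 0.03], 0.085], [[0, 0, 0], [0, 0, 0.035], 0.085], [[0, 0, 0], [0, 0, 0.02], 0.085], [[0, 0, 0], [0, 0, 0.0104], 0.085], [[0, 0, 0], [0, 0, 0], 0.085]]'

```text
time: 4.68
eef_pos: [0.5149, 0.3021, 0.0233]
tcp_rot: [0.821, 0.57, 0.0, 0.0]
contact_force: [-0.6, -0.1, 0.2]
opening: 0.994
finger_force: 0.0
```

drive_tool --moves '[[[0, 0, 0], [0, 0, 0], 0.04], [[0, 0, 0], [0, 0, 0], 0.04], [[0, 0, 0], [0, 0, 0], 0.04], [[0, 0, 0], [0, 0, 0], 0.04], [[0, 0, 0], [0, 0, 0], 0.04]]' --grip_force 40

```text
time: 5.3
eef_pos: [0.5154, 0.3025, 0.0246]
tcp_rot: [0.821, 0.57, 0.001, 0.0]
contact_force: [-0.7, -0.8, 5.7]
opening: 0.587
finger_force: 41.1
```

drive_tool --moves '[[[0, 0, 0], [0, 0, -0.02], 0.04], [[0, 0, 0], [0, 0, -0.05], 0.04], [[0, 0, 0], [0, 0, -0.04], 0.04], [[0, 0, 0], [0, 0, 0], 0.04], [[0, 0, 0], [0, 0, 0], 0.04]]'

```text
time: 5.92
eef_pos: [0.5137, 0.3017, 0.1321]
tcp_rot: [0.821, 0.57, -0.001, -0.0]
contact_force: [-0.8, 0.1, -1.3]
opening: 0.588
finger_force: 42.3
```

Run:
```python
from h import *
import pickle
from scipy.spatial.transform import Rotation as Ro
c=cam('wrist'); s=ctrl.get_state();e=s['eef_pos'];print(e,s['tcp_rot'],s['opening'],s['contact_force'],s['time'])
print(np.degrees(2*np.arctan2(s['tcp_rot'][1],s['tcp_rot'][0])))
pickle.dump((c,s),open('w4.pkl','wb'))
# ring top approx at tcp z -0.0246+.016
z=e[2]-.0246+.016
o=ortho(c,e[0],e[1],z,half=.045,n=451)
cv2.imwrite('pics/o4.png',cv2.cvtColor(o,cv2.COLOR_RGB2BGR))
```

```text
[0.51316682 0.30153516 0.13102187] [ 8.21327981e-01  5.70453465e-01 -1.73538883e-03 -4.24391008e-04] 0.5832179038824203 [-0.20469202  0.40890404 -2.79551431] 5.975
69.56383366345803
```

View pics/o4.png

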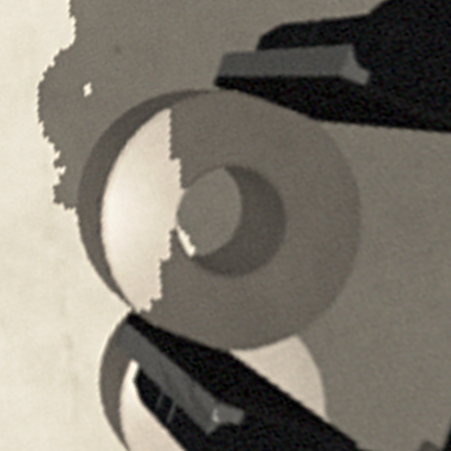

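Ring is gripped squarely, centre (231,219) in the crop, about 1 mm from the TCP. Move to just short of the nest and measure it from near with the same yaw.

drive_tool --moves '[[[0, 0, 0], [-0.0464, 0.0167, 0], 0.04], [[0, 0, 0], [-0.0464, 0.0167, 0], 0.04], [[0, 0, 0], [-0.0464, 0.0167, 0], 0.04], [[0, 0, 0], [-0.0464, 0.0167, 0], 0.04], [[0, 0, 0], [-0.0464, 0.0167, 0], 0.04]]'

```text
time: 6.6
eef_pos: [0.5101, 0.0541, 0.1306]
tcp_rot: [0.821, 0.571, -0.002, -0.001]
contact_force: [0.6, 0.4, -1.6]
opening: 0.583
finger_force: 42.3
```

drive_tool --moves '[[[0, 0, 0], [-0.0464, 0.0167, 0], 0.04], [[0, 0, 0], [-0.0464, 0.0167, 0], 0.04], [[0, 0, 0], [0, 0, 0], 0.04], [[0, 0, 0], [0, 0, 0], 0.04]]'

```text
time: 7.1
eef_pos: [0.5096, -0.0426, 0.1312]
tcp_rot: [0.821, 0.57, -0.001, -0.002]
contact_force: [0.1, 0.4, -2.3]
opening: 0.583
finger_force: 42.3
```

Run:
```python
from h import *
import pickle
c=cam('wrist'); s=ctrl.get_state();e=s['eef_pos'];print(e,s['tcp_rot'],s['opening'],s['contact_force'],s['time'])
print(np.degrees(2*np.arctan2(s['tcp_rot'][1],s['tcp_rot'][0])))
pickle.dump((c,s),open('w5.pkl','wb'))
o=ortho(c,.5376,.0315,.039,half=.06,n=481)   # .25 mm/px
c2=pickle.load(open('s0.pkl','rb'))['side']
cv2.imwrite('pics/o5.png',cv2.cvtColor(o,cv2.COLOR_RGB2BGR))
```

```text
[ 0.50979473 -0.04209449  0.13153975] [ 8.21154811e-01  5.70703573e-01 -7.71223770e-04 -1.27036311e-03] 0.5808211541353941 [ 0.059073    0.61594437 -2.27199362] 7.15
69.59869321713138
```

View pics/o5.png

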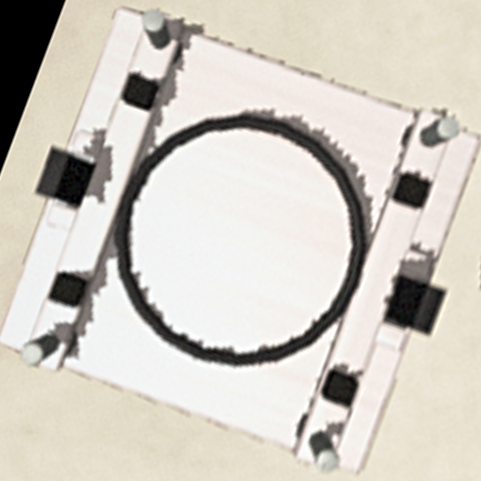

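The nest's collar is centred at (243,240) in the crop, i.e. (0.5376, 0.0308), yaw −20.0°; posts (140,91), (68,289), (412,190), (341,387). Go over it and down.

drive_tool --moves '[[[0, 0, 0], [0.0394, -0.0005, 0], 0.04], [[0, 0, 0], [0.0394, -0.0004, 0], 0.04], [[0, 0, 0], [0, 0, 0.03], 0.04], [[0, 0, 0], [0, 0, 0.02], 0.04], [[0, 0, 0], [0, 0, 0.01], 0.04]]'

```text
time: 7.78
eef_pos: [0.536, 0.0328, 0.071]
tcp_rot: [0.821, 0.572, -0.001, -0.001]
contact_force: [-0.8, -0.5, -1.1]
opening: 0.584
finger_force: 42.3
```

drive_tool --moves '[[[0, 0, 0], [0, 0, 0.004], 0.04], [[0, 0, 0], [0, 0, 0.002], 0.04], [[0, 0, 0], [0, 0, 0], 0.04]]'

```text
time: 8.15
eef_pos: [0.5378, 0.031, 0.0676]
tcp_rot: [0.821, 0.57, 0.0, 0.0]
contact_force: [-0.5, -0.3, -1.3]
opening: 0.584
finger_force: 42.3
```

drive_tool --moves '[[[0, 0, 0], [0, 0, 0.002], 0.04], [[0, 0, 0], [0, 0, 0.001], 0.04], [[0, 0, 0], [0, 0, 0], 0.04]]'

```text
time: 8.52
eef_pos: [0.5373, 0.031, 0.0639]
tcp_rot: [0.821, 0.57, -0.0, -0.0]
contact_force: [-0.1, -0.4, -1.9]
opening: 0.582
finger_force: 42.3
```

drive_tool --moves '[[[0, 0, 0], [0, 0, 0.0015], 0.04], [[0, 0, 0], [0, 0, 0], 0.04], [[0, 0, 0], [0, 0, 0], 0.04]]'

```text
time: 8.9
eef_pos: [0.5374, 0.0311, 0.0624]
tcp_rot: [0.821, 0.57, -0.0, -0.0]
contact_force: [1.1, 1.1, -1.6]
opening: 0.584
finger_force: 42.3
```

drive_tool --moves '[[[0, 0, 0], [0, 0, 0.0015], 0.04], [[0, 0, 0], [0, 0, 0], 0.04], [[0, 0, 0], [0, 0, 0], 0.04]]'

```text
time: 9.28
eef_pos: [0.5374, 0.0311, 0.0609]
tcp_rot: [0.821, 0.57, -0.0, -0.0]
contact_force: [0.4, 0.5, -1.1]
opening: 0.581
finger_force: 42.3
```

drive_tool --moves '[[[0, 0, 0], [0, -0.0006, 0.001], 0.04], [[0, 0, 0], [0, 0, 0], 0.04], [[0, 0, 0], [0, 0, 0], 0.04]]'

```text
time: 9.65
eef_pos: [0.5368, 0.0313, 0.0599]
tcp_rot: [0.821, 0.57, 0.0, 0.0]
contact_force: [-0.1, -0.0, -2.0]
opening: 0.581
finger_force: 42.3
```

drive_tool --moves '[[[0, 0, 0], [0, 0, 0.001], 0.04], [[0, 0, 0], [0, 0, 0], 0.04], [[0, 0, 0], [0, 0, 0], 0.04]]'

```text
time: 10.02
eef_pos: [0.5369, 0.0313, 0.0594]
tcp_rot: [0.821, 0.571, 0.0, 0.0]
contact_force: [-2.6, 0.1, 3.2]
opening: 0.583
finger_force: 42.9
```

Contact at the platen's height. Release.

drive_tool --moves '[[[0, 0, 0], [0, 0, 0], 0.06], [[0, 0, 0], [0, 0, 0], 0.075], [[0, 0, 0], [0, 0, 0], 0.075], [[0, 0, 0], [0, 0, 0], 0.075]]'

```text
time: 10.52
eef_pos: [0.5368, 0.0313, 0.0588]
tcp_rot: [0.821, 0.57, 0.0, 0.0]
contact_force: [0.1, 0.3, -0.3]
opening: 0.875
finger_force: 0.0
```

drive_tool --moves '[[[0, 0, 0], [0, 0, -0.01], 0.075], [[0, 0, 0], [0, 0, -0.03], 0.075], [[0, 0, 0], [-0.04, 0, -0.04], 0.085], [[0, 0, 0], [-0.04, 0, 0], 0.085], [[0, 0, 0], [0, 0, 0], 0.085]]'

```text
time: 11.15
eef_pos: [0.5089, -0.0455, 0.1405]
tcp_rot: [0.822, 0.569, 0.001, 0.001]
contact_force: [0.2, 0.8, -0.3]
opening: 1.0
finger_force: 0.0
```

Run:
```python
from h import *
import pickle
c=cam('wrist'); s=ctrl.get_state();e=s['eef_pos'];print(e,s['tcp_rot'],s['qpos'],s['contact_force'],s['time'])
pickle.dump((c,s),open('w6.pkl','wb'))
o=ortho(c,.5376,.0308,.051,half=.06,n=481)
o2=ortho(c,.5376,.0308,.039,half=.06,n=481)
cv2.imwrite('pics/o6.png',cv2.resize(cv2.cvtColor(np.hstack([o[100:400,90:390],o2[100:400,90:390]]),cv2.COLOR_RGB2BGR),(800,400)))
```

```text
[ 0.50892335 -0.04448964  0.1398642 ] [8.21925676e-01 5.69594283e-01 5.58613650e-04 4.71815501e-04] [-2.86141734e-01  4.32902471e-02  2.06482209e+00  3.23092795e-04
  1.03204447e+00  7.24643455e-02] [-0.49988467 -0.18961666 -0.23357446] 11.2
```

View pics/o6.png

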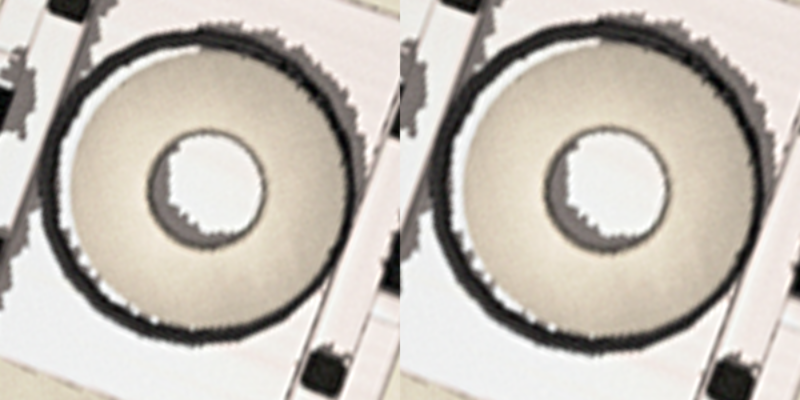

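The ring lies inside the collar (ring centre (209,189), collar (197,186) in the panels; about 2 mm off, within the play). On to the cover; from here I measure by code.

drive_tool --moves '[[[0, 0, 0.104], [0, 0, -0.02], 0.085], [[0, 0, 0.103], [0, 0, 0], 0.085], [[0, 0, 0], [-0.0544, 0.019, 0], 0.085], [[0, 0, 0], [-0.0544, 0.019, 0], 0.085], [[0, 0, 0], [-0.0544, 0.019, 0], 0.085]]'

```text
time: 11.82
eef_pos: [0.47, -0.2126, 0.159]
tcp_rot: [0.875, 0.483, 0.0, -0.0]
contact_force: [0.6, -0.1, -0.3]
opening: 0.994
finger_force: 0.0
```

drive_tool --moves '[[[0, 0, 0], [-0.0544, 0.019, 0], 0.06], [[0, 0, 0], [-0.0544, 0.019, 0], 0.06], [[0, 0, 0], [0, 0, 0], 0.06], [[0, 0, 0], [0, 0, 0], 0.06]]'

```text
time: 12.32
eef_pos: [0.4441, -0.3235, 0.1585]
tcp_rot: [0.876, 0.483, 0.0, -0.001]
contact_force: [-0.6, 0.5, -0.1]
opening: 0.702
finger_force: 0.0
```

Run:
```python
from h import *
import pickle
c=cam('wrist'); s=ctrl.get_state();e=s['eef_pos'];print(e,s['tcp_rot'],s['qpos'],s['time'])
print(np.degrees(2*np.arctan2(s['tcp_rot'][1],s['tcp_rot'][0])))
pickle.dump((c,s),open('w7.pkl','wb'))
print(proj(c,[(.4866,-.2584,.005)]))
o=ortho(c,.4866,-.2584,.005,half=.08,n=641)
cv2.imwrite('pics/o7.png',cv2.cvtColor(o,cv2.COLOR_RGB2BGR))
hsv=cv2.cvtColor(o,cv2.COLOR_RGB2HSV).astype(int);r=o.astype(int)
# cover is bluish-neutral grey; table warm (r-b)
d=r[...,0]-r[...,2]
for k in(20,100,200,260,320,380,440,540,620): print(k,[tuple(r[k,j]) for j in(20,120,220,320,420,520,620)])
w2=pickle.load(open('w2.pkl','rb'))
for uv in[(545,292),(520,292),(605,295),(420,250)]: print(uv,onz(w2,uv,.01).round(3))
```

```text
[ 0.4442427  -0.32292354  0.15847705] [ 8.75530432e-01  4.83162499e-01  5.03025736e-05 -6.78687296e-04] [-8.13513854e-01  1.04393069e-01  1.96146093e+00  4.96495852e-04
  1.07702768e+00 -2.51479819e-01] 12.375
57.784323291424364
[[315.8118892  102.10910333]]
20 [(np.int64(0), np.int64(0), np.int64(0)), (np.int64(0), np.int64(0), np.int64(0)), (np.int64(234), np.int64(228), np.int64(211)), (np.int64(238), np.int64(233), np.int64(218)), (np.int64(242), np.int64(235), np.int64(222)), (np.int64(243), np.int64(237), np.int64(224)), (np.int64(242), np.int64(237), np.int64(224))]
100 [(np.int64(0), np.int64(0), np.int64(0)), (np.int64(241), np.int64(234), np.int64(220)), (np.int64(239), np.int64(234), np.int64(219)), (np.int64(239), np.int64(233), np.int64(219)), (np.int64(245), np.int64(240), np.int64(226)), (np.int64(242), np.int64(236), np.int64(223)), (np.int64(238), np.int64(231), np.int64(218))]
200 [(np.int64(231), np.int64(226), np.int64(204)), (np.int64(234), np.int64(227), np.int64(210)), (np.int64(156), np.int64(153), np.int64(147)), (np.int64(145), np.int64(146), np.int64(141)),
[... 1566 characters left out ...]
np.int64(245), np.int64(239), np.int64(225)), (np.int64(137), np.int64(130), np.int64(117)), (np.int64(144), np.int64(135), np.int64(124)), (np.int64(137), np.int64(131), np.int64(120)), (np.int64(126), np.int64(117), np.int64(106))]
620 [(np.int64(239), np.int64(234), np.int64(219)), (np.int64(244), np.int64(238), np.int64(226)), (np.int64(134), np.int64(130), np.int64(117)), (np.int64(130), np.int64(125), np.int64(113)), (np.int64(137), np.int64(128), np.int64(117)), (np.int64(128), np.int64(121), np.int64(109)), (np.int64(133), np.int64(127), np.int64(117))]
(545, 292) [ 0.374 -0.343  0.01 ]
(520, 292) [ 0.364 -0.308  0.01 ]
(605, 295) [ 0.39 -0.43  0.01]
(420, 250) [ 0.395 -0.139  0.01 ]
```

```bash
cat >> h.py <<'E'
def coverfit(c,x0,y0,z,half=.08,n=641,th=.092):
    o=cv2.medianBlur(ortho(c,x0,y0,z,half,n),7).astype(float)
    m=((o[...,0]<200)&(o[...,0]>15)&((o[...,0]-o[...,2])/(o[...,0]+1)<th)|((o[...,0]<85)&(o[...,0]>15))).astype(np.uint8)
    m=cv2.morphologyEx(cv2.morphologyEx(m,cv2.MORPH_OPEN,np.ones((11,11))),cv2.MORPH_CLOSE,np.ones((25,25)))
    k,l,s,ce=cv2.connectedComponentsWithStats(m)
    i=l[n//2,n//2] or 1+np.argmax(s[1:,4]); mm=(l==i).astype(np.uint8)
    cv2.imwrite('pics/mask.png',mm*255)
    ct=max(cv2.findContours(mm,cv2.RETR_EXTERNAL,cv2.CHAIN_APPROX_NONE)[0],key=cv2.contourArea)
    r=cv2.minAreaRect(ct);q=2*half/(n-1)
    return x0+(n//2-r[0][1])*q, y0+(n//2-r[0][0])*q, np.array(r[1])*q, r[2], s[i,4]*q*q
E
python3 - <<'E'
from h import *
import pickle
c,s=pickle.load(open('w7.pkl','rb'))
for th in(.08,.092,.1): print(coverfit(c,.4866,-.2584,.005,th=th))
E
```

```text
(0.4856298843383789, -0.2608310989379883, array([0.0949702 , 0.06523954]), 32.905242919921875, np.float64(0.005921562500000001))
(0.4856217590332031, -0.2608560470581055, array([0.09517486, 0.0653662 ]), 32.91584777832031, np.float64(0.0059509375000000005))
(0.4855332275390625, -0.26077591552734375, array([0.09522948, 0.06560994]), 32.905242919921875, np.float64(0.0059656250000000004))
```

Cover found at (0.4856, −0.2608), yaw −32.9°, outline 95 × 65 mm as expected. Go down on the rib.

drive_tool --moves '[[[0, 0, 0.012], [0.0373, 0, 0], 0.06], [[0, 0, 0], [0.0373, 0, 0], 0.06], [[0, 0, 0], [0, 0, 0.04], 0.06], [[0, 0, 0], [0, 0, 0.04], 0.06], [[0, 0, 0], [0, 0, 0.03], 0.06]]'

```text
time: 13.0
eef_pos: [0.4841, -0.2587, 0.0472]
tcp_rot: [0.878, 0.479, -0.0, -0.001]
contact_force: [1.2, -0.4, 0.2]
opening: 0.703
finger_force: 0.0
```

drive_tool --moves '[[[0, 0, 0], [0, 0, 0.015], 0.06], [[0, 0, 0], [0, 0, 0.0085], 0.06], [[0, 0, 0], [0, 0, 0], 0.06], [[0, 0, 0], [0, 0, 0], 0.06]]'

```text
time: 13.5
eef_pos: [0.4849, -0.2621, 0.0267]
tcp_rot: [0.879, 0.477, 0.0, 0.001]
contact_force: [0.2, -0.6, -0.9]
opening: 0.705
finger_force: 0.0
```

drive_tool --moves '[[[0, 0, 0], [0, 0, 0], 0.03], [[0, 0, 0], [0, 0, 0], 0.005], [[0, 0, 0], [0, 0, 0], 0.005], [[0, 0, 0], [0, 0, 0], 0.005], [[0, 0, 0], [0, 0, 0], 0.005]]' --grip_force 60

```text
time: 14.12
eef_pos: [0.4845, -0.2619, 0.026]
tcp_rot: [0.879, 0.477, 0.0, 0.0]
contact_force: [-0.3, -0.9, 4.2]
opening: 0.151
finger_force: 62.0
```

Rib gripped (opening 0.15). Lift, turn to the holder's yaw and carry it over.

drive_tool --moves '[[[0, 0, 0], [0, 0, -0.02], 0.005], [[0, 0, 0], [0, 0, -0.05], 0.005], [[0, 0, 0], [0, 0, -0.05], 0.005], [[0, 0, -0.114], [0, 0, 0], 0.005], [[0, 0, -0.114], [0, 0, 0], 0.005]]'

```text
time: 14.75
eef_pos: [0.484, -0.2614, 0.1457]
tcp_rot: [0.818, 0.576, 0.0, 0.0]
contact_force: [-0.2, -0.3, -0.1]
opening: 0.149
finger_force: 61.3
```

drive_tool --moves '[[[0, 0, 0], [0.0489, -0.0084, 0], 0.005], [[0, 0, 0], [0.0489, -0.0084, 0], 0.005], [[0, 0, 0], [0.0489, -0.0084, 0], 0.005], [[0, 0, 0], [0.0489, -0.0084, 0], 0.005], [[0, 0, 0], [0.0489, -0.0084, 0], 0.005]]'

```text
time: 15.38
eef_pos: [0.5274, -0.0156, 0.1446]
tcp_rot: [0.819, 0.574, -0.0, -0.0]
contact_force: [0.3, -0.4, -1.5]
opening: 0.148
finger_force: 61.3
```

drive_tool --moves '[[[0, 0, 0], [0.0489, -0.0084, 0], 0.005], [[0, 0, 0], [0, 0, 0], 0.005], [[0, 0, 0], [0, 0, 0], 0.005], [[0, 0, 0], [0, 0, 0], 0.005]]'

```text
time: 15.88
eef_pos: [0.5364, 0.0304, 0.145]
tcp_rot: [0.819, 0.574, -0.0, -0.0]
contact_force: [-0.2, 0.3, -0.7]
opening: 0.148
finger_force: 61.3
```

Run:
```python
from h import *
import pickle
c=cam('wrist'); s=ctrl.get_state();e=s['eef_pos'];print(e,s['tcp_rot'],s['opening'],s['contact_force'],s['time'])
a=2*np.arctan2(s['tcp_rot'][1],s['tcp_rot'][0]);print(np.degrees(a))
pickle.dump((c,s),open('w8.pkl','wb'))
tx=np.array([np.cos(a),np.sin(a)]);ty=np.array([np.sin(a),-np.cos(a)])
print('remaining tool', tx@(np.array([.5370,.0312])-e[:2]), ty@(np.array([.5370,.0312])-e[:2]))
# forward plate edge profile in held image along tool x at several tool-y, plate top plane
z=e[2]-.021; u=np.arange(.03,.06,.0005)
for v in(-.024,-.018,.018,.024):
  P=np.array([[*(e[:2]+tx*k+ty*v),z] for k in u]);px=proj(c,P).astype(np.float32)
  val=cv2.remap(cv2.cvtColor(c['image'],cv2.COLOR_RGB2GRAY),px[:,None,0].copy(),px[:,None,1].copy(),cv2.INTER_LINEAR).ravel().astype(int)
  g=np.abs(np.diff(val));print(v,'edge at',u[np.argmax(g)],g.max(),val[::4])
```

```text
[0.53648116 0.03026775 0.14521313] [ 8.19259026e-01  5.73423574e-01 -2.21178459e-04 -6.88960549e-05] 0.14844668103183842 [-0.01437263 -0.59863013  0.39274991] 15.925
69.9786195475217
remaining tool 0.0010535469311052069 0.00016830346607095572
-0.024 edge at 0.05500000000000002 100 [132 135 132 136 135 134 134 136  56 154  91 246 247 118  78]
-0.018 edge at 0.059000000000000025 118 [133 131  75 133 135 135 132 134  49 153  88 244 241  53  64]
0.018 edge at 0.05400000000000002 99 [121 124  90 128 106 126 128 125  61 136  70 118 230  29  33]
0.024 edge at 0.05500000000000002 76 [124 125 123 124 126 120 125 124  69 129  70 125 122 238 237]
```

Held cover's front edge checks with the estimate (offset +1.4 mm along tool x). Correct by 1 mm and descend to just above ramp height.

drive_tool --moves '[[[0, 0, 0], [0.001, 0, 0.025], 0.005], [[0, 0, 0], [0, 0, 0.015], 0.005], [[0, 0, 0], [0, 0, 0.01], 0.005], [[0, 0, 0], [0, 0, 0.005], 0.005], [[0, 0, 0], [0, 0, 0], 0.005]]'

```text
time: 16.55
eef_pos: [0.537, 0.0323, 0.0903]
tcp_rot: [0.819, 0.574, -0.0, -0.0]
contact_force: [-0.1, -0.1, -0.6]
opening: 0.147
finger_force: 61.3
```

drive_tool --moves '[[[0, 0, 0], [0, 0, 0.001], 0.005], [[0, 0, 0], [0, 0, 0.001], 0.005], [[0, 0, 0], [0, 0, 0.001], 0.005], [[0, 0, 0], [0, 0, 0.001], 0.005]]'

```text
time: 17.05
eef_pos: [0.537, 0.0324, 0.0865]
tcp_rot: [0.819, 0.574, 0.0, 0.0]
contact_force: [-0.1, 1.1, -0.2]
opening: 0.145
finger_force: 61.3
```

drive_tool --moves '[[[0, 0, 0], [0, 0, 0.001], 0.005], [[0, 0, 0], [0, 0, 0.001], 0.005], [[0, 0, 0], [0, 0, 0.001], 0.005]]'

```text
time: 17.42
eef_pos: [0.537, 0.0324, 0.0834]
tcp_rot: [0.819, 0.574, 0.0, -0.0]
contact_force: [0.1, 0.7, -0.8]
opening: 0.154
finger_force: 61.3
```

drive_tool --moves '[[[0, 0, 0], [-0.001, 0, 0.001], 0.005], [[0, 0, 0], [0, 0, 0.001], 0.005], [[0, 0, 0], [0, 0, 0.001], 0.005], [[0, 0, 0], [0, 0, 0.001], 0.005]]'

```text
time: 17.92
eef_pos: [0.5367, 0.0315, 0.0794]
tcp_rot: [0.819, 0.574, 0.0, 0.0]
contact_force: [-0.8, 0.0, 0.4]
opening: 0.151
finger_force: 61.3
```

drive_tool --moves '[[[0, 0, 0], [0, 0, 0.001], 0.005], [[0, 0, 0], [0, 0, 0.001], 0.005], [[0, 0, 0], [0, 0, 0.001], 0.005]]'

```text
time: 18.3
eef_pos: [0.5367, 0.0315, 0.0767]
tcp_rot: [0.819, 0.574, -0.0, -0.0]
contact_force: [-1.1, 0.5, 2.6]
opening: 0.15
finger_force: 61.8
```

drive_tool --moves '[[[0, 0, 0], [0, 0, 0.001], 0.005], [[0, 0, 0], [0, 0, 0.001], 0.005], [[0, 0, 0], [0, 0, 0], 0.005]]'

```text
time: 18.68
eef_pos: [0.5367, 0.0315, 0.0746]
tcp_rot: [0.819, 0.574, 0.0, 0.0]
contact_force: [-0.8, 0.1, 3.7]
opening: 0.148
finger_force: 61.8
```

The ring is felt at the predicted height (about 4.5 N). Continue slowly.

drive_tool --moves '[[[0, 0, 0], [0, 0, 0.001], 0.005], [[0, 0, 0], [0, 0, 0.001], 0.005], [[0, 0, 0], [0, 0, 0.001], 0.005]]'

```text
time: 19.05
eef_pos: [0.5367, 0.0315, 0.0715]
tcp_rot: [0.819, 0.574, 0.0, 0.0]
contact_force: [-2.4, -0.3, 4.2]
opening: 0.148
finger_force: 61.9
```

drive_tool --moves '[[[0, 0, 0], [0, 0, 0.001], 0.005], [[0, 0, 0], [0, 0, 0.001], 0.005], [[0, 0, 0], [0, 0, 0], 0.005]]'

```text
time: 19.42
eef_pos: [0.5367, 0.0314, 0.0695]
tcp_rot: [0.819, 0.574, 0.0, 0.0]
contact_force: [-2.2, -0.5, 5.3]
opening: 0.15
finger_force: 62.0
```

drive_tool --moves '[[[0, 0, 0], [0, 0, 0.001], 0.005], [[0, 0, 0], [0, 0, 0.001], 0.005], [[0, 0, 0], [0, 0, 0], 0.005]]'

```text
time: 19.8
eef_pos: [0.5367, 0.0314, 0.0675]
tcp_rot: [0.819, 0.574, 0.0, 0.0]
contact_force: [-1.3, 0.7, 5.2]
opening: 0.15
finger_force: 62.1
```

drive_tool --moves '[[[0, 0, 0], [0, 0, 0.001], 0.005], [[0, 0, 0], [0, 0, 0.001], 0.005], [[0, 0, 0], [0, 0, 0], 0.005]]'

```text
time: 20.18
eef_pos: [0.5369, 0.0314, 0.0657]
tcp_rot: [0.819, 0.574, 0.0, 0.0]
contact_force: [-3.7, 0.2, 6.4]
opening: 0.149
finger_force: 62.3
```

drive_tool --moves '[[[0, 0, 0], [0, 0, 0.001], 0.005], [[0, 0, 0], [0, 0, 0.001], 0.005], [[0, 0, 0], [0, 0, 0], 0.005]]'

```text
time: 20.55
eef_pos: [0.5372, 0.0313, 0.0642]
tcp_rot: [0.819, 0.574, 0.0, 0.0]
contact_force: [-3.5, -0.7, 7.6]
opening: 0.143
finger_force: 62.5
```

drive_tool --moves '[[[0, 0, 0], [0, 0, 0.001], 0.005], [[0, 0, 0], [0, 0, 0], 0.005]]'

```text
time: 20.8
eef_pos: [0.5374, 0.0313, 0.0635]
tcp_rot: [0.819, 0.574, 0.0, 0.001]
contact_force: [-2.9, -0.7, 8.0]
opening: 0.147
finger_force: 62.6
```

drive_tool --moves '[[[0, 0, 0], [0, 0, 0.001], 0.005], [[0, 0, 0], [0, 0, 0.001], 0.005], [[0, 0, 0], [0, 0, 0], 0.005]]'

```text
time: 21.18
eef_pos: [0.5378, 0.0312, 0.0621]
tcp_rot: [0.819, 0.574, 0.001, 0.001]
contact_force: [-3.0, 0.2, 11.5]
opening: 0.146
finger_force: 63.0
```

drive_tool --moves '[[[0, 0, 0], [0, 0, 0.001], 0.005], [[0, 0, 0], [0, 0, 0], 0.005]]'

```text
time: 21.42
eef_pos: [0.5379, 0.0312, 0.0604]
tcp_rot: [0.819, 0.574, 0.001, 0.001]
contact_force: [-1.4, -0.3, 8.1]
opening: 0.15
finger_force: 62.3
```

drive_tool --moves '[[[0, 0, 0], [0, 0, 0.001], 0.005], [[0, 0, 0], [0, 0, 0], 0.005]]'

```text
time: 21.68
eef_pos: [0.5379, 0.0312, 0.0593]
tcp_rot: [0.819, 0.574, 0.001, 0.001]
contact_force: [-0.5, -0.7, 5.7]
opening: 0.148
finger_force: 62.3
```

drive_tool --moves '[[[0, 0, 0], [0, 0, 0.001], 0.005], [[0, 0, 0], [0, 0, 0], 0.005]]'

```text
time: 21.92
eef_pos: [0.5379, 0.0312, 0.0583]
tcp_rot: [0.819, 0.574, 0.001, 0.001]
contact_force: [-0.8, -0.7, 5.7]
opening: 0.147
finger_force: 62.3
```

drive_tool --moves '[[[0, 0, 0], [0, 0, 0.001], 0.005], [[0, 0, 0], [0, 0, 0], 0.005]]'

```text
time: 22.18
eef_pos: [0.5378, 0.0313, 0.0565]
tcp_rot: [0.819, 0.574, 0.001, 0.001]
contact_force: [1.9, -1.4, 1.4]
opening: 0.151
finger_force: 61.7
```

drive_tool --moves '[[[0, 0, 0], [0, 0, 0.001], 0.005], [[0, 0, 0], [0, 0, 0], 0.005]]'

```text
time: 22.42
eef_pos: [0.5378, 0.0312, 0.0561]
tcp_rot: [0.819, 0.574, 0.001, 0.001]
contact_force: [1.6, -0.6, 4.4]
opening: 0.155
finger_force: 62.2
```

Force dropped sharply (a click) and now rises again: posts. Press a little further to be sure of both sides.

drive_tool --moves '[[[0, 0, 0], [0, 0, 0.001], 0.005], [[0, 0, 0], [0, 0, 0], 0.005]]'

```text
time: 22.68
eef_pos: [0.5378, 0.0312, 0.0551]
tcp_rot: [0.819, 0.574, 0.001, 0.001]
contact_force: [2.2, -1.8, 4.8]
opening: 0.151
finger_force: 62.2
```

drive_tool --moves '[[[0, 0, 0], [0, 0, 0.0005], 0.005], [[0, 0, 0], [0, 0, 0], 0.005]]'

```text
time: 22.92
eef_pos: [0.5378, 0.0312, 0.055]
tcp_rot: [0.819, 0.574, 0.001, 0.001]
contact_force: [1.4, -0.8, 7.0]
opening: 0.148
finger_force: 62.5
```

drive_tool --moves '[[[0, 0, 0], [0, 0, 0.001], 0.005], [[0, 0, 0], [0, 0, 0], 0.005]]'

```text
time: 23.18
eef_pos: [0.5379, 0.0312, 0.055]
tcp_rot: [0.819, 0.574, 0.001, 0.001]
contact_force: [-0.9, -1.4, 13.3]
opening: 0.148
finger_force: 63.2
```

drive_tool --moves '[[[0, 0, 0], [0, 0, 0.001], 0.005], [[0, 0, 0], [0, 0, 0], 0.005]]'

```text
time: 23.42
eef_pos: [0.5379, 0.0312, 0.0549]
tcp_rot: [0.819, 0.574, 0.0, 0.001]
contact_force: [-3.4, -0.8, 17.9]
opening: 0.15
finger_force: 64.0
```

Stiff stop at 18 N with the cover level on the posts (underside ≈ 29 mm, H ≈ 21 mm). Relax and let go.

drive_tool --moves '[[[0, 0, 0], [0, 0, -0.0015], 0.005], [[0, 0, 0], [0, 0, 0], 0.005], [[0, 0, 0], [0, 0, 0], 0.03], [[0, 0, 0], [0, 0, 0], 0.04], [[0, 0, 0], [0, 0, 0], 0.04]]'

```text
time: 24.05
eef_pos: [0.5356, 0.0317, 0.0523]
tcp_rot: [0.819, 0.574, -0.001, -0.001]
contact_force: [-0.1, -0.3, -0.3]
opening: 0.467
finger_force: 0.0
```

drive_tool --moves '[[[0, 0, 0], [0, 0, 0], 0.04], [[0, 0, 0], [0, 0, -0.01], 0.04], [[0, 0, 0], [0, 0, -0.03], 0.04], [[0, 0, 0], [-0.04, 0, -0.04], 0.04], [[0, 0, 0], [-0.04, 0, -0.01], 0.04]]'

```text
time: 24.68
eef_pos: [0.5113, -0.0448, 0.1476]
tcp_rot: [0.818, 0.575, 0.002, 0.003]
contact_force: [-0.3, 0.1, 0.4]
opening: 0.467
finger_force: 0.0
```

drive_tool --moves '[[[0, 0, 0], [0, 0, 0], 0.04], [[0, 0, 0], [0, 0, 0], 0.04]]'

```text
time: 24.92
eef_pos: [0.5094, -0.0436, 0.1437]
tcp_rot: [0.819, 0.574, 0.0, -0.0]
contact_force: [-0.1, -0.4, -0.6]
opening: 0.467
finger_force: 0.0
```

Run:
```python
from h import *
import pickle
c=cam('wrist'); s=ctrl.get_state();e=s['eef_pos'];print(e,s['contact_force'],s['time'])
pickle.dump((c,s),open('w9.pkl','wb'))
a=np.radians(-20); hx=np.array([np.cos(a),np.sin(a)]);hy=np.array([-hx[1],hx[0]]);C=np.array([.5376,.031])
g=cv2.cvtColor(c['image'],cv2.COLOR_RGB2GRAY)
def prof(p0,d,z,u):
  P=np.array([[*(p0+d*k),z] for k in u]);q=proj(c,P).astype(np.float32)
  return cv2.remap(g,q[:,None,0].copy(),q[:,None,1].copy(),cv2.INTER_LINEAR).ravel().astype(int)
# plate edges assuming plate top z=.034, along x and y, both directions
for z in(.034,):
  for off in(-.025,.025):
    u=np.arange(.026,.042,.001)
    print('x+',off,prof(C+hy*off,hx,z,u));print('x-',off,prof(C+hy*off,-hx,z,u))
  for off in(-.022,.022):
    u=np.arange(.041,.057,.001)
    print('y+',off,prof(C+hx*off,hy,z,u));print('y-',off,prof(C+hx*off,-hy,z,u))
```

```text
[ 0.50925549 -0.043232    0.14322071] [-0.1414012  -0.51282206 -0.00121466] 24.975
x+ -0.025 [134 135 134 133 132 130 132 118 104 117 155 225 239 236 239 239 239]
x- -0.025 [147 146 147 149 148 134 181 243 247 247 247 246 245 246 246 246 246]
x+ 0.025 [142 139 143 139 138 139 138 119  97 169 239 242 239 238 240 242 242]
x- 0.025 [161 160 160 161 160 145 184 243 246 246 245 245 245 246 245 245 246]
y+ -0.022 [161 161 162 161 132  75 128 144 137 211 200 221 219 219 221 223]
y- -0.022 [139  87 118 166 124 155 236 239 199 229 230 232 230 231 229 230]
y+ 0.022 [141 147 143 141 124  69 119 133 128 199 204 222 223 221 221 221]
y- 0.022 [125  76 118 151 113 161 234 230 195 228 229 230 229 229 229 229]
```

```bash
python3 -c "
from plant import ctrl
print(ctrl.sign_off())"
```

```text
the job is handed in; nothing more can be done
None
```

The setting ring lies in the nest and the grey cover is snapped down over it; I let go and handed the job in at about 25 s, with an 18 N peak push (felt H ≈ 21 mm), and a last wrist-camera measurement showed the cover level and within about 2 mm of centre. I felt only one distinct click, so that both hooks caught is judged from the level cover, and no verdict came back.

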